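# Consolidate two trays of levelling feet and change the keeper bar over

### The arm

A 6-joint arm with a two-finger parallel gripper is mounted at the origin on the work surface. World frame = base frame: x ahead of the robot, y to its left, z up, the work surface at z = 0. Lengths are in mm, angles in degrees, forces in N, time in s.
With the tool pointing down it reaches from about 250 to 725 mm from the base axis. Payload 4 kg.
Tool frame: the origin (TCP) lies midway between the tips of the shut fingers; the grasp point (between the pads) lies 19 mm behind it; z points along the fingers, y is the line along which they close (so a half turn about z gives the same grasp; the last joint's range is limited). The gripper opens to 85 mm and grips with 20 to 120 N. Pads are 22 mm wide; open, the fingers measure 114 mm over their backs; the gripper's body (76 mm by 85 mm) begins 54 mm behind the grasp point. The pads swing forward as they close: fully open they stand 13 mm farther back than shut.
Start: joints at [65.833, 13.785, 0.286, 76.501, 0, 90], TCP at [204.7, 456.177, 231.306] pointing down, gripper open.
Joint ranges: [-155.79, 155.79], [-60.16, 107.12], [-62.33, 73.08], [-114, 123.19], [-81.49, 82.49], [-180, 180]. Speed limits (degrees/s): [159.86, 159.86, 180, 180, 180, 180].

### API

Orientations are given as a 3x3 rotation matrix whose columns are the frame's x, y, z axes.
In Python, from bench import manip gives the robot as it stands.
- The arm moves only by the tool step_arm, never from a script. Its argument "series" is a list that holds one entry, the list of rows, each a list of 7 numbers: the shift along the tool's x, y, z in m, then the turn, a rotation vector about the tool's x, y, z in degrees, then the opening, from 0 (shut) to 1 (fully open). A call has 1 to 12 rows; each row is the pose to reach, as a shift and turn from the pose commanded when the call began, along the tool's axes at that moment; what a row does not reach only later rows make up. A row lasts 1/12 s, in which the tool goes at most 41.7 mm and 7.16 degrees, less where a joint would pass 70% of its speed; a pose out of reach is approached as far as the arm can. A call with a gripper value outside its range is refused whole. The fingers move at their own pace and stop on an object; "newtons" is the grip in N (left out, the last holds). Time passes only in rows, so rows that repeat a pose let the fingers close. It gives the time, the measured TCP pose, the force, the opening and the grip force at its end, in the units of the state.
- manip.observe(): the state, without advancing time (a new reading comes with each control period).
- manip.get_image(name): name is "scene" or "top" or "wrist"; returns a dict with "img" (420x560x3 uint8, red, green, blue), "fx", "fy", "cx", "cy" (pixels), "world_from_camera" (4x4, takes a point from camera to world coordinates); the wrist camera has in their place "T_tool_cam" (4x4, takes a point from camera to tool coordinates, whose origin is the TCP and whose axes are the flange's). Camera axes: x right, y up, looking along -z (the intrinsics and any distortion apply to the point x, -y, -z); pixel columns grow to the right and rows downward; lengths in mm; the calibration is good to about 2 mm. The wrist camera is an equidistant fisheye: a pixel r from the principal point sees the ray r / f radians off the axis. A picture is of the moment at which its call begins: read the wrist's pose just before it. There is no depth.
- manip.hand_in(): hands the job in; it is judged then, once.
The state is a dict: "clock": time; "joint_pos": joint angles; "joint_vel": joint speeds; "joint_efforts": joint torques, N m; "ee_pos": TCP position; "tool_rot": TCP orientation; "wrist_force": force on the tool from outside, world axes, zero at the start; "torque": the same for the moment, N m; "opening": finger opening in mm; "grip_force": force on a finger pad.
Only numpy, scipy, OpenCV 4.12 (cv2) and the standard library are available. Lean on these libraries where they do the work, as an engineer would, in place of code of your own. Each camera call takes 0.05 s, during which the arm holds its last target. There are 200 camera calls.

### The job

On the tray carrier, the keeper bar holds down one of two part-filled trays of levelling feet: lift the bar off its pin, move all the feet out of that tray into free cells of the tray in the other bay, standing upright one to a cell, and stack the emptied tray squarely on the empty tray that stands beside the carrier. Fit the bar back on the pin turned end for end, fully down between its dowels, so that its long end now lies over the filled tray, which stays in its bay. Leave the other things on the bench alone.

Things in the scene. Friction and masses are not known exactly. Their poses are not given: they have to be found in the camera images.
- carrier: tray carrier, fixed: grey base 120 mm (x) by 358 mm (y), two bays end to end along y, a block 58 by 70 mm between them. Bay centres at y = +104 mm (tray under the bar at the start) and y = -104 mm (other tray); bay floor 6 mm and rails 16 mm above the bench; trays have 2 mm play. Origin: centre, on the bench; z up. The bench between carrier and robot is clear
- pin_foot (a point): foot of the carrier's steel pivot pin, on top of the centre block, 38 mm above the bench, axes as the carrier. Pin: 10 mm in diameter, 30 mm high, the top 8 mm tapered to 4 mm. Four dowels 6 mm in diameter and 13 mm high on the block at x = +-14, y = +-26 mm: the seated bar lies along y between them (3 mm play each side) and cannot swing
- keeper_eye (a point): keeper bar, loose steel, 16 mm wide, 8 mm thick, 0.25 kg: centre of its eye at the underside. Eye 34 mm wide, 16 mm high, hole 14 mm right through. Long end 118 mm along this frame's +y, short end 33 mm along -y, z up; rubber pad 3 mm thick under the long end at y = 104 mm. At the start it is down on the pin, long end over the +y bay
- keeper_grip (a point): centre of the black upright grip plate on the keeper bar, 32 mm from the eye towards the long end, near the centre of mass: 12 mm thick (x), 30 mm long (y, along the bar), from 8 to 56 mm above the bar's underside (this point: 32 mm above). On the seated bar its upper 29 mm stand higher than the stems of the feet
- keeper_end (a point): tip of the keeper bar's long end, 118 mm from the eye, 4 mm above the bar's underside
- tray_a_mid (a point): tray in the +y bay, to be emptied: blue plastic, 104 (x) by 134 (y) by 28 mm high, floor 3 mm, walls 4 mm, 0.18 kg. A rib 12 mm wide, as high as the walls, runs along y through the middle (grip of the empty tray). Six cells 42 (x) by 40 mm (y), centres x = +-27, y = -43, 0, 43 mm; dividers between them 15 mm high. Flat underside. Point: tray's centre, 14 mm above its underside
- tray_b_mid (a point): tray in the -y bay, to be filled; the same kind of tray with the same point and axes as tray_a
- spare_mid (a point): empty tray on the bench to the left or right of the carrier, of the same kind and with the same point as tray_a; the emptied tray goes on top, underside on rim, either way round. Loose: it may get knocked
- foot1_mid (a point): machine levelling foot (5 or 6 are present, absent ones read None): rubber disc 34 mm wide, 10 mm high; hexagon nut 22 mm across corners, 10 to 20 mm up; steel stem 14 mm in diameter from there to 56 mm up; 0.11 kg; upright in a cell of tray_a or tray_b, so its stem stands 31 mm above the tray's rim. Point: on its axis, 28 mm above its underside, z up the stem
- foot2_mid (a point): machine levelling foot (5 or 6 are present, absent ones read None): rubber disc 34 mm wide, 10 mm high; hexagon nut 22 mm across corners, 10 to 20 mm up; steel stem 14 mm in diameter from there to 56 mm up; 0.11 kg; upright in a cell of tray_a or tray_b, so its stem stands 31 mm above the tray's rim. Point: on its axis, 28 mm above its underside, z up the stem
- foot3_mid (a point): machine levelling foot (5 or 6 are present, absent ones read None): rubber disc 34 mm wide, 10 mm high; hexagon nut 22 mm across corners, 10 to 20 mm up; steel stem 14 mm in diameter from there to 56 mm up; 0.11 kg; upright in a cell of tray_a or tray_b, so its stem stands 31 mm above the tray's rim. Point: on its axis, 28 mm above its underside, z up the stem
- foot4_mid (a point): machine levelling foot (5 or 6 are present, absent ones read None): rubber disc 34 mm wide, 10 mm high; hexagon nut 22 mm across corners, 10 to 20 mm up; steel stem 14 mm in diameter from there to 56 mm up; 0.11 kg; upright in a cell of tray_a or tray_b, so its stem stands 31 mm above the tray's rim. Point: on its axis, 28 mm above its underside, z up the stem
- foot5_mid (a point): machine levelling foot (5 or 6 are present, absent ones read None): rubber disc 34 mm wide, 10 mm high; hexagon nut 22 mm across corners, 10 to 20 mm up; steel stem 14 mm in diameter from there to 56 mm up; 0.11 kg; upright in a cell of tray_a or tray_b, so its stem stands 31 mm above the tray's rim. Point: on its axis, 28 mm above its underside, z up the stem
- foot6_mid (a point): machine levelling foot (5 or 6 are present, absent ones read None): rubber disc 34 mm wide, 10 mm high; hexagon nut 22 mm across corners, 10 to 20 mm up; steel stem 14 mm in diameter from there to 56 mm up; 0.11 kg; upright in a cell of tray_a or tray_b, so its stem stands 31 mm above the tray's rim. Point: on its axis, 28 mm above its underside, z up the stem
- foot7_mid (a point): machine levelling foot (5 or 6 are present, absent ones read None): rubber disc 34 mm wide, 10 mm high; hexagon nut 22 mm across corners, 10 to 20 mm up; steel stem 14 mm in diameter from there to 56 mm up; 0.11 kg; upright in a cell of tray_a or tray_b, so its stem stands 31 mm above the tray's rim. Point: on its axis, 28 mm above its underside, z up the stem
- tape: roll of packing tape lying flat, 100 mm in diameter, 48 mm high, behind to the left; origin at its underside; not part of the job
- screwdriver: screwdriver lying behind the carrier, 200 mm long; not part of the job
- pliers: locking pliers lying behind to the right, about 150 mm long; not part of the job
- meter: yellow and black hand-held meter lying behind the carrier to the right, about 150 by 55 mm, 32 mm high; not part of the job
Mind the look-alikes: they are no part of the job. What is shaped like the part that bears tray_a_mid but green is not meant.

How it is judged (in metres and radians):
On the way:
1. the keeper bar has been lifted clear above its pin (z of keeper_eye in the frame of pin_foot above 0.031 m), for 0.1 s.
At the end, for the whole second after the job is handed in: All feet upright (0.1 rad) and down (4 mm) in cells of the -y tray, it in its bay (6 mm); the +y tray flat on the spare tray, centres within 12 mm, sides within 0.14 rad; the bar on the pin, down within 4 mm, long end over the -y bay; all let go (x of foot1_mid in the frame of tray_b_mid between -0.048 and 0.048 m and y of foot1_mid in the frame of tray_b_mid between -0.063 and 0.063 m and z of each of foot1_mid, foot2_mid, foot3_mid, foot4_mid, foot5_mid, foot6_mid, foot7_mid in the frame of tray_b_mid below 0.021 m and angle between each of foot1_mid, foot2_mid, foot3_mid, foot4_mid, foot5_mid, foot6_mid, foot7_mid's own z axis and vertical below 0.1 rad and x of foot2_mid in the frame of tray_b_mid between -0.048 and 0.048 m and y of foot2_mid in the frame of tray_b_mid between -0.063 and 0.063 m and x of foot3_mid in the frame of tray_b_mid between -0.048 and 0.048 m and y of foot3_mid in the frame of tray_b_mid between -0.063 and 0.063 m and x of foot4_mid in the frame of tray_b_mid between -0.048 and 0.048 m and y of foot4_mid in the frame of tray_b_mid between -0.063 and 0.063 m and x of foot5_mid in the frame of tray_b_mid between -0.048 and 0.048 m and y of foot5_mid in the frame of tray_b_mid between -0.063 and 0.063 m and x of foot6_mid in the frame of tray_b_mid between -0.048 and 0.048 m and y of foot6_mid in the frame of tray_b_mid between -0.063 and 0.063 m and x of foot7_mid in the frame of tray_b_mid between -0.048 and 0.048 m and y of foot7_mid in the frame of tray_b_mid between -0.063 and 0.063 m and x of tray_b_mid in the frame of pin_foot between -0.006 and 0.006 m and y of tray_b_mid in the frame of pin_foot between -0.11 and -0.098 m and z of tray_b_mid in the frame of pin_foot below -0.014 m and horizontal distance between tray_a_mid and spare_mid below 0.012 m and z of tray_a_mid in the frame of spare_mid between 0.025 and 0.032 m and angle between the x axis of tray_a_mid and the x axis of spare_mid, either way round below 0.14 rad and angle between each of tray_a_mid, keeper_eye's own z axis and vertical below 0.06 rad and height (world z) of spare_mid below 0.02 m and horizontal distance between keeper_eye and pin_foot below 0.005 m and z of keeper_eye in the frame of pin_foot below 0.004 m and y of keeper_end in the frame of pin_foot below -0.11 m); the robot touches nothing.
It fails at once if the tape is moved more than 3 cm (distance of tape from where it was at the start of the episode above 0.03 m).
It fails at once if the screwdriver is moved more than 3 cm (distance of screwdriver from where it was at the start of the episode above 0.03 m).
It fails at once if the pliers is moved more than 3 cm (distance of pliers from where it was at the start of the episode above 0.03 m).
It fails at once if the meter is moved more than 3 cm (distance of meter from where it was at the start of the episode above 0.03 m).
Of foot1, foot2, foot3, foot4, foot5, foot6 only 4 to 5 are there at a start; the rules pass over those that are not, and their reading is None.
At some moment in a run one of spare may be knocked a few centimetres aside while the robot is not near it.
It also fails if it takes over 200 s, if anything falls off the work surface, if the arm or the gripper's body presses on something with over 40 N, if the wrist force passes 120 N, or if a joint passes its speed limit or range.

## Working session

There is one attempt and no reset: what is moved stays moved. The work goes in short steps, Python scripts to look and compute and a tool call to move; the robot and the scene stay as the last step left them, time stands still between calls to the robot, and variables do not carry over. Pictures are saved under pics/ and viewed, at most 14 in all, crops included, and the job is handed in when it is done.

Besides the shell and the picture viewer there is one more tool, called after "Request:" as name([rows], argument=value, ...), one row to a line, values as JSON. step_arm: Moves the arm, as the interface text tells. Its arguments: {"type":"object","properties":{"series":{"type":"array","items":{"type":"array","items":{"type":"array","items":{"type":"number"}}}},"newtons":{"type":"number"}},"required":["series"]}

```bash
mkdir -p pics; ls; cat > h.py <<'E'
import numpy as np, cv2
from bench import manip
def grab(name,fn=None):
    s=manip.observe(); d=manip.get_image(name)
    if fn: cv2.imwrite('pics/'+fn,cv2.cvtColor(d['img'],cv2.COLOR_RGB2BGR))
    return s,d
def ray(s,d,u,v):
    x,y=(u-d['cx'])/d['fx'],(v-d['cy'])/d['fy']
    if 'T_tool_cam' in d:
        r=np.hypot(x,y)+1e-12; k=np.array([np.sin(r)*x/r,-np.sin(r)*y/r,-np.cos(r)])
        T=np.eye(4);T[:3,:3]=np.array(s['tool_rot']);T[:3,3]=s['ee_pos'];W=T@np.array(d['T_tool_cam'])
    else: k=np.array([x,-y,-1.]);W=np.array(d['world_from_camera'])
    return W[:3,3],W[:3,:3]@k
def hit(s,d,u,v,z):
    o,k=ray(s,d,u,v); return (o+k*(z-o[2])/k[2]).round(1)
E
python3 - <<'E'
from h import *
s,d=grab('top','top0.png');print(s,{k:d[k] for k in d if k!='img'})
s,d=grab('scene','sc0.png');print({k:d[k] for k in d if k!='img'})
E
```

```text
pics
{'clock': 0.0, 'joint_pos': array([6.58300551e+01, 1.38353444e+01, 2.11856358e-01, 7.65012422e+01,
       2.05235120e-04, 8.99991589e+01]), 'joint_vel': array([-0.0254855 ,  0.1374895 ,  0.02659034, -0.05201602, -0.08338331,
        0.10363929]), 'joint_efforts': array([-2.44581970e-04, -3.72313857e+01,  2.52407992e+01,  1.69172109e-02,
       -1.76356471e-04, -8.43232577e-07]), 'ee_pos': array([204.45696406, 455.57903113, 230.3731701 ]), 'tool_rot': array([[-9.12341027e-01,  4.09430152e-01, -8.94608344e-04],
       [ 4.09431130e-01,  9.12338869e-01, -1.98464129e-03],
       [ 3.61397686e-06, -2.17695018e-03, -9.99997630e-01]]), 'wrist_force': array([-0.40613598, -0.13872123,  0.03848636]), 'torque': array([ 0.02844182, -0.03243035,  0.03704928]), 'grip_force': 0.0, 'opening': 85.28139329385574} {'fx': 388.73675488383833, 'fy': 388.73675488383833, 'cx': 282.0023670817784, 'cy': 211.66125474695346, 'world_from_camera': array([[ 1.65031070e-02,  9.90673466e-01, -1.35254323e-01,
         4.63429355e+02],
       [-9.99752878e-01,  1.43345830e-02, -1.69912337e-02,
        -3.97050009e+00],
       [-1.48939500e-02,  1.35501306e-01,  9.90665214e-01,
         9.47321900e+02],
       [ 0.00000000e+00,  0.00000000e+00,  0.00000000e+00,
         1.00000000e+00]])}
{'fx': 455.02937752922026, 'fy': 455.02937752922026, 'cx': 280.41078405453027, 'cy': 204.44068183872827, 'world_from_camera': array([[ 5.72452378e-01, -6.72678677e-01,  4.68830110e-01,
         1.05931179e+03],
       [ 8.19827571e-01,  4.60195103e-01, -3.40739226e-01,
        -3.33270352e+02],
       [ 1.34546912e-02,  5.79416831e-01,  8.14920307e-01,
         9.04769621e+02],
       [ 0.00000000e+00,  0.00000000e+00,  0.00000000e+00,
         1.00000000e+00]])}
```

View pics/top0.png

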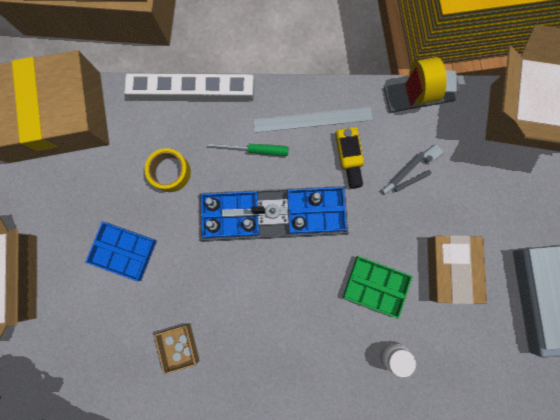

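View pics/sc0.png

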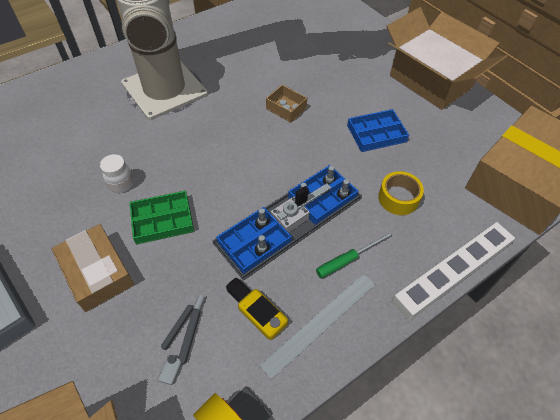

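```bash
cat >> h.py <<'E'
def blues(s,d,zs,amin=800,fn=None):
    hsv=cv2.cvtColor(d['img'],cv2.COLOR_RGB2HSV)
    m=cv2.inRange(hsv,(100,150,40),(125,255,255));m=cv2.morphologyEx(m,cv2.MORPH_CLOSE,np.ones((5,5)))
    out=[]
    for c in cv2.findContours(m,cv2.RETR_EXTERNAL,cv2.CHAIN_APPROX_NONE)[0]:
        if cv2.contourArea(c)<amin: continue
        z=zs(c.reshape(-1,2).mean(0)) if callable(zs) else zs
        w=np.array([hit(s,d,float(p[0]),float(p[1]),z)[:2] for p in c.reshape(-1,2)],np.float32)
        out.append((c.reshape(-1,2).mean(0).round(),cv2.minAreaRect(w)))
    return out
E
python3 - <<'E'
from h import *
s,d=grab('top')
for r in blues(s,d,lambda c:28 if c[0]<170 else 34): print(r)
print('pin',hit(s,d,273,211,68),'grip',hit(s,d,259,210,94))
for p in [(211,203),(213,225),(248,224),(317,198),(299,222)]: print(hit(s,d,*p,60))
s,d=grab('scene')
for r in blues(s,d,lambda c:28 if c[1]<150 else 34): print(r)
im=cv2.resize(d['img'][150:280,200:380],None,fx=4,fy=4,interpolation=cv2.INTER_CUBIC)
cv2.imwrite('pics/sc1.png',im[:,:,::-1])
s,d=grab('wrist','w0.png');print({k:d[k] for k in d if k!='img'})
E
```

```text
(array([120., 251.]), ((489.3345642089844, 393.0985412597656), (139.80931091308594, 103.41739654541016), 71.6915283203125))
(array([231., 214.]), ((580.8463134765625, 136.92794799804688), (105.70258331298828, 135.55259704589844), 3.5337400436401367))
(array([317., 210.]), ((594.2085571289062, -69.85986328125), (105.48171997070312, 134.6215362548828), 3.569061040878296))
pin [584.7  31.7  68. ] grip [582.9  61.8  94. ]
[602.5 176.1  60. ]
[551.3 169.4  60. ]
[554.8  88.9  60. ]
[617.6 -69.1  60. ]
[561.2 -28.1  60. ]
(array([255., 236.]), ((600.7742919921875, -70.8787841796875), (111.9713363647461, 138.94491577148438), 3.5296475887298584))
(array([328., 191.]), ((587.8204345703125, 133.46624755859375), (111.85918426513672, 145.19012451171875), 3.622623920440674))
(array([377., 130.]), ((498.81402587890625, 390.29583740234375), (146.0108184814453, 123.78221893310547), 71.75338745117188))
{'fx': 325.19226210127806, 'fy': 325.19226210127806, 'cx': 276.13390595763576, 'cy': 206.76219539248103, 'T_tool_cam': array([[ 1.13634401e-04,  9.49710064e-01,  3.13130615e-01,
         8.11952672e+01],
       [ 9.99999985e-01, -1.49476047e-04,  9.04558858e-05,
        -3.02065658e-01],
       [ 1.32712392e-04,  3.13130600e-01, -9.49710066e-01,
        -1.43124589e+02],
       [ 0.00000000e+00,  0.00000000e+00,  0.00000000e+00,
         1.00000000e+00]])}
```

View pics/sc1.png

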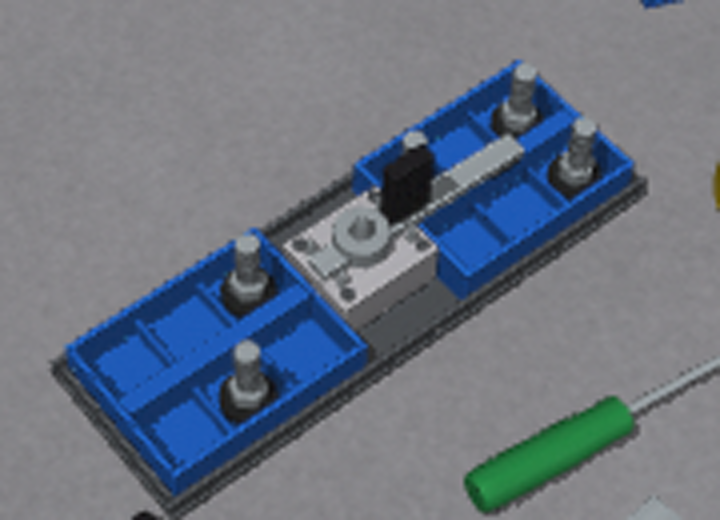

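The scene shows five feet: three in the +y tray (two at its far end, one beside the grip plate) and two in the other tray. The spare is at about (489, 393). Next I move above the bar.

```bash
cat >> h.py <<'E'
from scipy.spatial.transform import Rotation as R
def go(x,y,z,psi):
    "shift (m) and turn (deg) in tool axes from the measured pose to world target, tool down, tool x at psi"
    s=manip.observe();M=np.array(s['tool_rot']);p=np.deg2rad(psi)
    T=np.array([[np.cos(p),np.sin(p),0],[np.sin(p),-np.cos(p),0],[0,0,-1]])
    dl=M.T@(np.array([x,y,z])-s['ee_pos'])/1000
    t=R.from_matrix(M.T@T).as_rotvec(degrees=True)
    n=max(np.linalg.norm(dl)*1000/41.7,np.linalg.norm(t)/7.16)
    print('go',dl.round(4),t.round(2),'rows>=%.1f'%n,'open',round(s['opening'],1),'ee',np.round(s['ee_pos'],1))
E
python3 -c "
from h import *
go(586,65,200,93.5)"
```

```text
go [-0.508  -0.2005  0.0311] [-5.000e-02  3.000e-02  6.233e+01] rows>=13.1 open 85.3 ee [204.6 455.9 230.9]
```

Request:
step_arm([
  [[-0.508,-0.2005,0.0311,0,0,62.3,0.5],[-0.508,-0.2005,0.0311,0,0,62.3,0.5],[-0.508,-0.2005,0.0311,0,0,62.3,0.5],[-0.508,-0.2005,0.0311,0,0,62.3,0.5],[-0.508,-0.2005,0.0311,0,0,62.3,0.5],[-0.508,-0.2005,0.0311,0,0,62.3,0.5],[-0.508,-0.2005,0.0311,0,0,62.3,0.5],[-0.508,-0.2005,0.0311,0,0,62.3,0.5],[-0.508,-0.2005,0.0311,0,0,62.3,0.5],[-0.508,-0.2005,0.0311,0,0,62.3,0.5],[-0.508,-0.2005,0.0311,0,0,62.3,0.5],[-0.508,-0.2005,0.0311,0,0,62.3,0.5]],
])

```text
clock: 1.25
ee_pos: [554.4, 97.0, 202.7]
tool_rot: [[-0.061, 0.998, 0.0], [0.998, 0.061, 0.0], [0.0, 0.0, -1.0]]
wrist_force: [0.3, 1.1, -0.7]
opening: 42.7
grip_force: 0.0
```

```bash
python3 -c "
from h import *
go(586,65,200,93.5)"
```

```text
go [-0.0339  0.0296  0.0027] [ 0.   -0.01  0.01] rows>=1.1 open 42.7 ee [554.4  97.  202.7]
```

Request:
step_arm([
  [[-0.034,0.0296,0.0027,0,0,0,0.5],[-0.034,0.0296,0.0027,0,0,0,0.5],[-0.034,0.0296,0.0027,0,0,0,0.5],[-0.034,0.0296,0.0027,0,0,0,0.5]],
])

```text
clock: 1.58
ee_pos: [584.4, 66.7, 199.5]
tool_rot: [[-0.061, 0.998, -0.002], [0.998, 0.061, 0.0], [0.0, -0.002, -1.0]]
wrist_force: [-1.8, 0.3, 0.2]
opening: 42.9
grip_force: 0.0
```

```bash
python3 - <<'E'
from h import *
s,d=grab('wrist','w1.png');print(s['ee_pos'])
E
```

```text
[584.40652863  66.67719674 199.5416451 ]
```

View pics/w1.png

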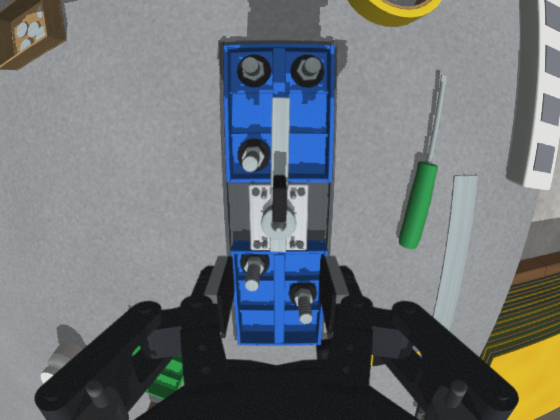

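The wrist view shows the carrier square to the frame. The +y tray is at the top, with feet at (252,68), (312,68) and (251,158). The block is in the middle with four dowels. I enlarge it for pixel accuracy.

```bash
python3 - <<'E'
import cv2
im=cv2.imread('pics/w1.png')
a=cv2.resize(im[40:180,215:345],None,fx=3,fy=3,interpolation=cv2.INTER_CUBIC)
b=cv2.resize(im[175:325,215:345],None,fx=3,fy=3,interpolation=cv2.INTER_CUBIC)
b=cv2.resize(im[175:325,215:345],None,fx=3,fy=3,interpolation=cv2.INTER_CUBIC)[:420]
import numpy as np
cv2.imwrite('pics/w1c.png',np.hstack([a,b]))
E
```

```text
(no output)
```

View pics/w1c.png

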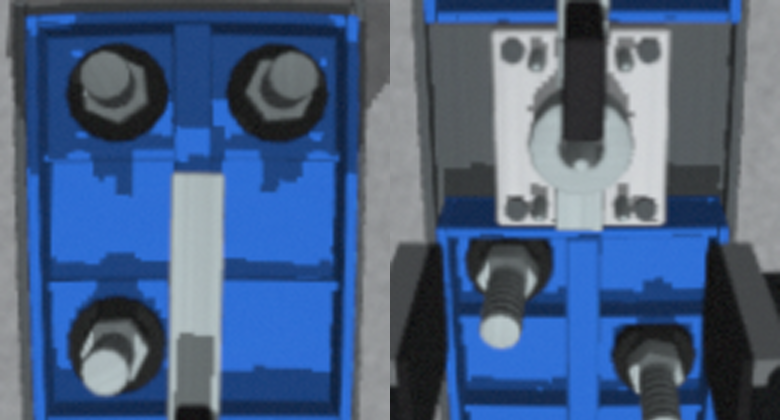

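```bash
python3 - <<'E'
from h import *
s,d=grab('wrist')
L=lambda a,b:(215+a/3-.3,40+b/3-.3); Q=lambda a,b:(215+(a-390)/3-.3,175+b/3-.3)
C=[hit(s,d,*Q(*p),38) for p in [(494,28),(671,28),(665,224),(498,224)]];print(C,np.mean(C,0))
print('eye',hit(s,d,*Q(581,143),54),'tip',hit(s,d,*L(197,172),46))
for p in [L(104,75),L(295,75),L(105,371),Q(500,331)]:print('foot',hit(s,d,*p,65))
for r in blues(s,d,34): print(r)
E
```

```text
[array([556.9,  68.9,  38. ]), array([614. ,  72.5,  38. ]), array([618.6,   2.7,  38. ]), array([560.8,  -0.9,  38. ])] [587.575  35.8    38.   ]
eye [587.1  37.1  54. ] tip [581.4 153.6  46. ]
foot [553.6 179.6  65. ]
foot [606.8 183.2  65. ]
foot [558.3  94.4  65. ]
foot [564.1 -27.7  65. ]
(array([279., 291.]), ((594.5755615234375, -65.0524673461914), (104.92219543457031, 148.40536499023438), 4.060143947601318))
(array([279., 118.]), ((581.3231811523438, 137.79653930664062), (103.8166275024414, 134.18150329589844), 3.581660747528076))
```

```bash
python3 -c "
from h import *
go(585.4,67.5,57,93.55)"
```

```text
go [-0.0005  0.0015  0.1433] [-0.03 -0.02  0.07] rows>=3.4 open 42.5 ee [584.   67.9 200.3]
```

Request:
step_arm([
  [[0,0.0015,0.04,0,0,0,0.5],[0,0.0015,0.08,0,0,0,0.5],[0,0.0015,0.11,0,0,0,0.5],[0,0.0015,0.13,0,0,0,0.5],[0,0.0015,0.143,0,0,0,0.5],[0,0.0015,0.143,0,0,0,0.5],[0,0.0015,0.143,0,0,0,0],[0,0.0015,0.143,0,0,0,0],[0,0.0015,0.143,0,0,0,0],[0,0.0015,0.143,0,0,0,0],[0,0.0015,0.143,0,0,0,0],[0,0.0015,0.143,0,0,0,0]],
], newtons=60)

```text
clock: 2.68
ee_pos: [587.6, 67.5, 59.2]
tool_rot: [[-0.062, 0.998, 0.003], [0.998, 0.062, 0.002], [0.001, 0.003, -1.0]]
wrist_force: [-1.6, 1.2, 6.7]
opening: 11.0
grip_force: 59.5
```

Request:
step_arm([
  [[0,0,-0.01,0,0,0,0],[0,0,-0.025,0,0,0,0],[0,0,-0.04,0,0,0,0],[0,0,-0.06,0,0,0,0],[0,0,-0.08,0,0,0,0],[0,0,-0.08,0,0,0,0],[0,0,-0.08,0,0,0,0],[0,0,-0.08,0,0,0,0]],
])

```text
clock: 3.35
ee_pos: [585.6, 66.6, 136.1]
tool_rot: [[-0.061, 0.998, -0.002], [0.998, 0.061, -0.0], [-0.0, -0.002, -1.0]]
wrist_force: [-0.9, 0.8, -3.6]
opening: 11.6
grip_force: 58.8
```

```bash
python3 - <<'E'
from h import *
s,d=grab('wrist')
im=cv2.resize(d['img'][30:330,130:430],None,fx=1.8,fy=1.8,interpolation=cv2.INTER_CUBIC)
cv2.imwrite('pics/w2.png',im[:,:,::-1]);print(s['wrist_force'])
go(430,25,90,-86.5)
E
```

```text
[-0.91633557  0.77566786 -3.60637602]
go [-0.032  -0.1574  0.046 ] [-3.0000e-02 -2.8000e-01 -1.7998e+02] rows>=25.1 open 11.6 ee [585.2  66.6 135.5]
```

View pics/w2.png

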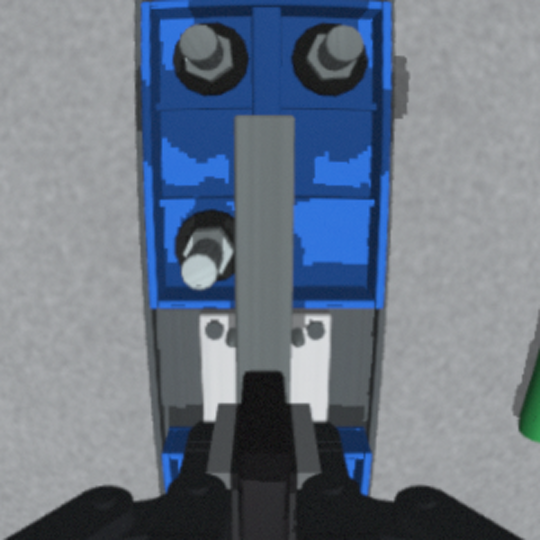

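The bar is lifted, level and clear of the pin. Next I turn it while moving it to the bench in front of the carrier.

Request:
step_arm([
  [[-0.003,-0.013,0,0,0,-7,0],[-0.006,-0.026,0,0,0,-14,0],[-0.009,-0.039,0,0,0,-21,0],[-0.012,-0.052,0,0,0,-28,0],[-0.015,-0.065,0,0,0,-35,0],[-0.018,-0.078,0,0,0,-42,0],[-0.021,-0.091,0,0,0,-49,0],[-0.024,-0.104,0,0,0,-56,0],[-0.027,-0.117,0,0,0,-63,0],[-0.03,-0.13,0,0,0,-70,0],[-0.032,-0.145,0,0,0,-77,0],[-0.032,-0.157,0,0,0,-84,0]],
])

```text
clock: 4.4
ee_pos: [429.2, 24.7, 135.6]
tool_rot: [[-0.999, 0.038, -0.004], [0.038, 0.999, -0.001], [0.004, -0.001, -1.0]]
wrist_force: [-1.1, -0.1, -1.9]
opening: 11.3
grip_force: 58.9
```

Request:
step_arm([
  [[0,0,0,0,0,-7,0],[0,0,0,0,0,-14,0],[0,0,0,0,0,-21,0],[0,0,0,0,0,-28,0],[0,0,0.005,0,0,-35,0],[0,0,0.01,0,0,-42,0],[0,0,0.015,0,0,-49,0],[0,0,0.02,0,0,-56,0],[0,0,0.025,0,0,-63,0],[0,0,0.03,0,0,-70,0],[0,0,0.04,0,0,-77,0],[0,0,0.05,0,0,-84,0]],
])

```text
clock: 5.4
ee_pos: [430.8, 25.1, 85.8]
tool_rot: [[-0.141, -0.99, -0.002], [-0.99, 0.141, -0.0], [0.001, 0.002, -1.0]]
wrist_force: [-0.0, 0.6, -2.2]
opening: 11.1
grip_force: 58.9
```

```bash
python3 -c "
from h import *
go(430,25,40,-86.45)"
```

```text
go [0.0002 0.0007 0.0458] [  0.11  -0.02 -11.67] rows>=1.6 open 11.1 ee [430.8  25.1  85.8]
```

Request:
step_arm([
  [[0,0,0.015,0,0,-7,0],[0,0,0.03,0,0,-11.7,0],[0,0,0.045,0,0,-11.7,0],[0,0,0.055,0,0,-11.7,0],[0,0,0.06,0,0,-11.7,0],[0,0,0.06,0,0,-11.7,0],[0,0,0.06,0,0,-11.7,0]],
])

```text
clock: 5.98
ee_pos: [431.1, 25.2, 26.7]
tool_rot: [[0.056, -0.998, -0.002], [-0.998, -0.056, -0.0], [0.0, 0.002, -1.0]]
wrist_force: [0.1, 0.8, -2.0]
opening: 11.5
grip_force: 58.9
```

Request:
step_arm([
  [[0,0,0.001,0,0,0,0],[0,0,0.002,0,0,0,0],[0,0,0.003,0,0,0,0],[0,0,0.004,0,0,0,0],[0,0,0.004,0,0,0,0],[0,0,0.004,0,0,0,0]],
])

```text
clock: 6.48
ee_pos: [432.4, 25.4, 24.2]
tool_rot: [[0.056, -0.998, 0.002], [-0.998, -0.056, 0.0], [-0.0, -0.002, -1.0]]
wrist_force: [-1.4, 1.8, 4.1]
opening: 11.0
grip_force: 60.1
```

Request:
step_arm([
  [[0,0,0.001,0,0,0,0],[0,0,0.002,0,0,0,0],[0,0,0.002,0,0,0,0],[0,0,0.002,0,0,0,0.45],[0,0,0.002,0,0,0,0.45],[0,0,0.002,0,0,0,0.45],[0,0,-0.01,0,0,0,0.45],[0,0,-0.04,0,0,0,0.45],[0,0,-0.08,0,0,0,0.45],[0,0,-0.11,0,0,0,0.45],[0,0,-0.11,0,0,0,0.45],[0,0,-0.11,0,0,0,0.45]],
])

```text
clock: 7.48
ee_pos: [433.5, 25.2, 135.1]
tool_rot: [[0.056, -0.998, 0.005], [-0.998, -0.056, 0.0], [0.0, -0.005, -1.0]]
wrist_force: [-0.7, -0.5, -0.3]
opening: 38.4
grip_force: 0.0
```

```bash
cat >> h.py <<'E'
PIN=np.array([587.5,35.0]);c,sn=np.cos(np.deg2rad(3.55)),np.sin(np.deg2rad(3.55));CR=np.array([[c,-sn],[sn,c]])
def W(x,y): return PIN+CR@np.array([x,y])
def cgo(x,y,z,psi=-86.45): p=W(x,y);print(p.round(1));go(p[0],p[1],z,psi)
E
python3 -c "
from h import *
cgo(-27,61,110)"
```

```text
[556.8  94.2]
go [-0.062  -0.1268  0.0257] [-0.29 -0.01 -0.33] rows>=3.4 open 38.4 ee [433.5  25.2 135.1]
```

Request:
step_arm([
  [[-0.018,-0.038,0.005,0,0,0,0.45],[-0.036,-0.076,0.015,0,0,0,0.45],[-0.054,-0.11,0.02,0,0,-0.3,0.45],[-0.062,-0.128,0.025,0,0,-0.3,0.45],[-0.062,-0.128,0.025,0,0,-0.3,0.45],[-0.062,-0.128,0.055,0,0,-0.3,0.45],[-0.062,-0.128,0.08,0,0,-0.3,0.45],[-0.062,-0.128,0.097,0,0,-0.3,0.45],[-0.062,-0.128,0.097,0,0,-0.3,0.45],[-0.062,-0.128,0.097,0,0,-0.3,0.45]],
])

```text
clock: 8.32
ee_pos: [553.5, 93.6, 33.9]
tool_rot: [[0.061, -0.998, -0.005], [-0.998, -0.061, -0.001], [0.001, 0.005, -1.0]]
wrist_force: [-0.1, 0.4, 0.3]
opening: 38.6
grip_force: 0.0
```

Request:
step_arm([
  [[0,0,0,0,0,0,0],[0,0,0,0,0,0,0],[0,0,0,0,0,0,0],[0,0,0,0,0,0,0],[0,0,0,0,0,0,0]],
], newtons=40)

```text
clock: 8.73
ee_pos: [555.9, 94.3, 36.3]
tool_rot: [[0.062, -0.998, 0.0], [-0.998, -0.062, -0.0], [0.0, -0.0, -1.0]]
wrist_force: [0.3, -0.5, -1.7]
opening: 12.5
grip_force: 38.9
```

Request:
step_arm([
  [[0,0,-0.02,0,0,0,0],[0,0,-0.05,0,0,0,0],[0,0,-0.075,0,0,0,0],[0.02,0,-0.08,0,0,0,0],[0.055,0,-0.08,0,0,0,0],[0.095,0,-0.08,0,0,0,0],[0.135,-0.001,-0.08,0,0,0,0],[0.17,-0.001,-0.08,0,0,0,0],[0.195,-0.001,-0.08,0,0,0,0],[0.208,-0.001,-0.08,0,0,0,0],[0.208,-0.001,-0.08,0,0,0,0],[0.208,-0.001,-0.08,0,0,0,0]],
])

```text
clock: 9.73
ee_pos: [569.6, -113.2, 116.0]
tool_rot: [[0.061, -0.998, -0.0], [-0.998, -0.061, 0.001], [-0.001, 0.0, -1.0]]
wrist_force: [-0.9, 0.7, -0.7]
opening: 12.7
grip_force: 39.4
```

```bash
python3 - <<'E'
from h import *
s,d=grab('wrist','w3.png');print(s['wrist_force'])
cgo(-27,-147,37)
E
```

```text
[-0.92638551  0.6995305  -0.72411842]
[ 569.7 -113.4]
go [ 0.0012 -0.      0.079 ] [0.02 0.06 0.01] rows>=1.9 open 12.5 ee [ 569.6 -112.3  116. ]
```

View pics/w3.png

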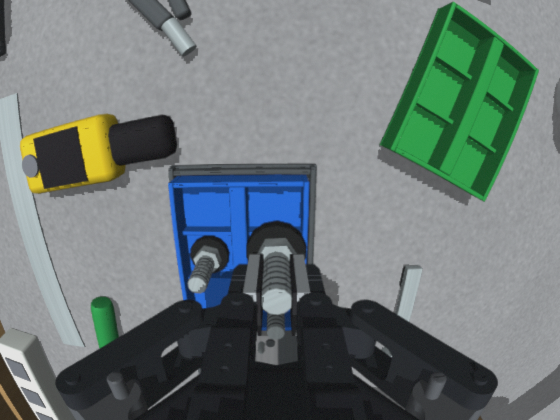

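The foot is held upright, with the disc heading for the far right-hand cell at about (277,205). Next I set it down.

Request:
step_arm([
  [[0,0,0.03,0,0,0,0],[0,0,0.055,0,0,0,0],[0,0,0.07,0,0,0,0],[0,0,0.076,0,0,0,0],[0,0,0.079,0,0,0,0],[0,0,0.079,0,0,0,0],[0,0,0.079,0,0,0,0.45],[0,0,0.079,0,0,0,0.45],[0,0,0.079,0,0,0,0.45],[0,0,0.079,0,0,0,0.45]],
])

```text
clock: 10.62
ee_pos: [570.6, -113.3, 38.3]
tool_rot: [[0.062, -0.998, 0.002], [-0.998, -0.062, -0.0], [0.001, -0.002, -1.0]]
wrist_force: [-0.6, -0.5, 0.3]
opening: 38.3
grip_force: 0.0
```

Request:
step_arm([
  [[0,0,-0.02,0,0,0,0.45],[0,0,-0.05,0,0,0,0.45],[0,0,-0.08,0,0,0,0.45],[0,0,-0.08,0,0,0,0.45],[0,0,-0.08,0,0,0,0.45]],
])

```text
clock: 11.03
ee_pos: [571.9, -113.7, 120.2]
tool_rot: [[0.061, -0.998, 0.006], [-0.998, -0.061, -0.001], [0.002, -0.006, -1.0]]
wrist_force: [0.4, 0.4, 0.1]
opening: 38.3
grip_force: 0.0
```

```bash
python3 - <<'E'
from h import *
go(553.6,179,116,-86.45)
go(606.8,182.4,116,-86.45)
cgo(-27,147,37);cgo(27,147,37)
E
```

```text
go [-0.2933  0.0004  0.0038] [-0.36 -0.09 -0.03] rows>=7.0 open 38.3 ee [ 571.9 -113.7  120.2]
go [-0.2935 -0.0529  0.0041] [-0.36 -0.09 -0.03] rows>=7.2 open 38.3 ee [ 571.9 -113.7  120.2]
[551.4 180. ]
go [-0.2946  0.003   0.0828] [-0.36 -0.09 -0.03] rows>=7.3 open 38.3 ee [ 571.9 -113.7  120.2]
[605.3 183.4]
go [-0.2947 -0.051   0.0831] [-0.36 -0.09 -0.03] rows>=7.4 open 38.3 ee [ 571.9 -113.7  120.2]
```

Request:
step_arm([
  [[-0.035,0,0,0,0,0,0.45],[-0.075,0,0,0,0,0,0.45],[-0.115,0,0,0,0,0,0.45],[-0.155,0,0,0,0,0,0.45],[-0.195,0,0,0,0,0,0.45],[-0.235,0,0,0,0,0,0.45],[-0.27,0.001,0,0,0,0,0.45],[-0.294,0.001,0,0,0,0,0.45],[-0.294,0.001,0.005,0,0,0,0.45],[-0.294,0.001,0.005,0,0,0,0.45],[-0.294,0.001,0.03,0,0,0,0.45],[-0.294,0.001,0.05,0,0,0,0.45]],
])

```text
clock: 12.03
ee_pos: [551.1, 179.1, 66.7]
tool_rot: [[0.06, -0.998, 0.001], [-0.998, -0.06, -0.0], [0.0, -0.001, -1.0]]
wrist_force: [-0.7, -0.3, -0.6]
opening: 38.4
grip_force: 0.0
```

```bash
python3 - <<'E'
from h import *
go(553,179.5,37,-86.45)
E
```

```text
go [-0.0003 -0.0019  0.0297] [-0.07 -0.01 -0.09] rows>=0.7 open 38.4 ee [551.1 179.1  66.7]
```

Request:
step_arm([
  [[0,-0.001,0.02,0,0,0,0.45],[0,-0.001,0.03,0,0,0,0.45],[0,-0.001,0.03,0,0,0,0.45],[0,-0.001,0.03,0,0,0,0.45],[0,-0.001,0.03,0,0,0,0],[0,-0.001,0.03,0,0,0,0],[0,-0.001,0.03,0,0,0,0],[0,-0.001,0.03,0,0,0,0],[0,-0.001,0.03,0,0,0,0],[0,-0.001,0.03,0,0,0,0]],
])

```text
clock: 12.87
ee_pos: [552.5, 180.4, 38.2]
tool_rot: [[0.062, -0.998, 0.002], [-0.998, -0.062, 0.0], [-0.0, -0.002, -1.0]]
wrist_force: [-0.7, -1.1, 3.8]
opening: 12.9
grip_force: 39.5
```

Request:
step_arm([
  [[0,0,-0.02,0,0,0,0],[0,0,-0.05,0,0,0,0],[0,0,-0.08,0,0,0,0],[0,0,-0.08,0,0,0,0],[0,0,-0.08,0,0,0,0]],
])

```text
clock: 13.28
ee_pos: [553.0, 180.9, 119.2]
tool_rot: [[0.062, -0.998, 0.004], [-0.998, -0.062, 0.002], [-0.001, -0.004, -1.0]]
wrist_force: [0.4, 0.2, -1.7]
opening: 12.5
grip_force: 39.2
```

```bash
python3 - <<'E'
from h import *
cgo(-27,-104,116)
E
```

```text
[567.  -70.5]
go [0.2518 0.0016 0.0028] [-0.24  0.08 -0.  ] rows>=6.0 open 12.5 ee [553.  180.9 119.2]
```

Request:
step_arm([
  [[0.035,0,0,0,0,0,0],[0.075,0,0,0,0,0,0],[0.115,0,0,0,0,0,0],[0.155,0.001,0,0,0,0,0],[0.195,0.0015,0,0,0,0,0],[0.23,0.0015,0,0,0,0,0],[0.252,0.0015,0,0,0,0,0],[0.252,0.0015,0,0,0,0,0],[0.252,0.0015,0.005,0,0,0,0],[0.252,0.0015,0.02,0,0,0,0],[0.252,0.0015,0.03,0,0,0,0],[0.252,0.0015,0.03,0,0,0,0]],
])

```text
clock: 14.28
ee_pos: [562.9, -69.7, 83.4]
tool_rot: [[0.063, -0.998, -0.007], [-0.998, -0.063, 0.001], [-0.002, 0.007, -1.0]]
wrist_force: [-0.9, 0.5, -1.9]
opening: 12.4
grip_force: 39.2
```

```bash
python3 - <<'E'
from h import *
cgo(-27,-104,38)
E
```

```text
[567.  -70.5]
go [ 0.0012 -0.0044  0.0454] [0.41 0.1  0.09] rows>=1.1 open 12.4 ee [562.9 -69.7  83.4]
```

Request:
step_arm([
  [[0,-0.001,0,0,0,0,0],[0,-0.001,0.02,0,0,0,0],[0,-0.001,0.035,0,0,0,0],[0,-0.001,0.045,0,0,0,0],[0,-0.001,0.049,0,0,0,0],[0,-0.001,0.049,0,0,0,0],[0,-0.001,0.049,0,0,0,0],[0,-0.001,0.049,0,0,0,0.45],[0,-0.001,0.049,0,0,0,0.45],[0,-0.001,0.049,0,0,0,0.45],[0,-0.001,0.049,0,0,0,0.45]],
])

```text
clock: 15.2
ee_pos: [567.0, -71.3, 38.5]
tool_rot: [[0.062, -0.998, 0.001], [-0.998, -0.062, -0.0], [0.0, -0.001, -1.0]]
wrist_force: [-0.1, 0.8, -0.6]
opening: 38.0
grip_force: 0.0
```

Request:
step_arm([
  [[0,0,-0.02,0,0,0,0.45],[0,0,-0.05,0,0,0,0.45],[0,0,-0.08,0,0,0,0.45],[0,0,-0.08,0,0,0,0.45],[0,0,-0.08,0,0,0,0.45],[0,0,-0.08,0,0,0,0.45]],
])

```text
clock: 15.7
ee_pos: [566.5, -71.3, 118.0]
tool_rot: [[0.062, -0.998, -0.0], [-0.998, -0.062, 0.0], [-0.0, 0.0, -1.0]]
wrist_force: [-0.4, -0.1, -0.7]
opening: 38.4
grip_force: 0.0
```

```bash
python3 - <<'E'
from h import *
go(606,183,116,-86.45)
E
```

```text
go [-0.2514 -0.0551  0.002 ] [ 0.01  0.   -0.02] rows>=6.2 open 38.4 ee [566.5 -71.3 118. ]
```

Request:
step_arm([
  [[-0.035,-0.008,0,0,0,0,0.45],[-0.075,-0.016,0,0,0,0,0.45],[-0.115,-0.024,0,0,0,0,0.45],[-0.155,-0.033,0,0,0,0,0.45],[-0.195,-0.042,0,0,0,0,0.45],[-0.23,-0.05,0,0,0,0,0.45],[-0.2515,-0.055,0,0,0,0,0.45],[-0.2515,-0.055,0.002,0,0,0,0.45],[-0.2515,-0.055,0.002,0,0,0,0.45],[-0.2515,-0.055,0.002,0,0,0,0.45]],
])

```text
clock: 16.53
ee_pos: [604.8, 182.3, 114.3]
tool_rot: [[0.062, -0.998, -0.004], [-0.998, -0.062, -0.002], [0.001, 0.004, -1.0]]
wrist_force: [0.7, -0.0, -0.1]
opening: 38.7
grip_force: 0.0
```

Request:
step_arm([
  [[0,0,0.03,0,0,0,0.45],[0,0,0.055,0,0,0,0.45],[0,0,0.07,0,0,0,0.45],[0,0,0.078,0,0,0,0.45],[0,0,0.078,0,0,0,0.45],[0,0,0.078,0,0,0,0.45],[0,0,0.078,0,0,0,0],[0,0,0.078,0,0,0,0],[0,0,0.078,0,0,0,0],[0,0,0.078,0,0,0,0],[0,0,0.078,0,0,0,0],[0,0,0.078,0,0,0,0]],
])

```text
clock: 17.53
ee_pos: [607.4, 183.2, 39.8]
tool_rot: [[0.062, -0.998, 0.003], [-0.998, -0.061, 0.0], [-0.0, -0.003, -1.0]]
wrist_force: [-0.3, -1.0, 5.7]
opening: 12.8
grip_force: 39.2
```

Request:
step_arm([
  [[0,0,-0.02,0,0,0,0],[0,0,-0.05,0,0,0,0],[0,0,-0.08,0,0,0,0],[0,0,-0.08,0,0,0,0],[0,0,-0.08,0,0,0,0],[0,0,-0.08,0,0,0,0]],
])

```text
clock: 18.03
ee_pos: [605.5, 183.1, 117.5]
tool_rot: [[0.062, -0.998, -0.001], [-0.998, -0.062, -0.0], [0.0, 0.001, -1.0]]
wrist_force: [-0.7, -0.2, -1.3]
opening: 12.7
grip_force: 39.2
```

```bash
python3 - <<'E'
from h import *
cgo(27,-147,116)
E
```

```text
[ 623.6 -110. ]
go [2.937e-01 1.000e-04 1.500e-03] [ 0.07 -0.01 -0.01] rows>=7.0 open 12.7 ee [605.5 183.1 117.5]
```

Request:
step_arm([
  [[0.035,0,0,0,0,0,0],[0.075,0,0,0,0,0,0],[0.115,0,0,0,0,0,0],[0.155,0,0,0,0,0,0],[0.195,0,0,0,0,0,0],[0.235,0,0,0,0,0,0],[0.27,0,0,0,0,0,0],[0.294,0,0,0,0,0,0],[0.294,0,0,0,0,0,0],[0.294,0,0,0,0,0,0],[0.294,0,0,0,0,0,0],[0.294,0,0,0,0,0,0]],
])

```text
clock: 19.03
ee_pos: [623.5, -108.9, 117.0]
tool_rot: [[0.063, -0.998, -0.002], [-0.998, -0.063, 0.001], [-0.001, 0.002, -1.0]]
wrist_force: [0.3, -0.3, -1.2]
opening: 12.2
grip_force: 39.2
```

Request:
step_arm([
  [[0,0,0.03,0,0,0,0],[0,0,0.055,0,0,0,0],[0,0,0.07,0,0,0,0],[0,0,0.076,0,0,0,0],[0,0,0.079,0,0,0,0],[0,0,0.079,0,0,0,0],[0,0,0.079,0,0,0,0],[0,0,0.079,0,0,0,0.45],[0,0,0.079,0,0,0,0.45],[0,0,0.079,0,0,0,0.45],[0,0,0.079,0,0,0,0.45]],
])

```text
clock: 19.95
ee_pos: [624.5, -110.2, 39.4]
tool_rot: [[0.062, -0.998, 0.0], [-0.998, -0.062, -0.0], [0.0, -0.0, -1.0]]
wrist_force: [0.7, 0.4, 1.1]
opening: 38.0
grip_force: 0.0
```

Request:
step_arm([
  [[0,0,-0.02,0,0,0,0.45],[0,0,-0.05,0,0,0,0.45],[0,0,-0.085,0,0,0,0.45],[0,0,-0.12,0,0,0,0.45],[0,0,-0.15,0,0,0,0.45],[0,0,-0.15,0,0,0,0.45],[0,0,-0.15,0,0,0,0.45],[0,0,-0.15,0,0,0,0.45]],
])

```text
clock: 20.62
ee_pos: [624.0, -110.3, 188.8]
tool_rot: [[0.061, -0.998, -0.0], [-0.998, -0.061, 0.0], [-0.0, 0.0, -1.0]]
wrist_force: [0.3, -0.5, -0.2]
opening: 38.7
grip_force: 0.0
```

```bash
python3 - <<'E'
from h import *
s,d=grab('top','t1.png')
im=cv2.resize(d['img'][170:300,75:375],None,fx=2.6,fy=2.6,interpolation=cv2.INTER_CUBIC)
cv2.imwrite('pics/t1.png',im[:,:,::-1])
for r in blues(s,d,lambda c:28 if c[0]<170 else 34): print(r)
p=W(0,104);print(p);go(p[0],p[1],120,-86.45)
E
```

```text
(array([120., 251.]), ((489.2156982421875, 392.73846435546875), (140.56883239746094, 103.4161605834961), 71.6928939819336))
(array([229., 214.]), ((579.8475341796875, 136.8333282470703), (106.32877349853516, 135.09791564941406), 3.032083749771118))
(array([310., 208.]), ((593.7967529296875, -62.24808120727539), (105.573974609375, 119.15801239013672), 3.431462049484253))
[581.06036648 138.80043892]
go [-0.2511  0.0268  0.068 ] [ 0.14  0.03 -0.02] rows>=6.3 open 38.4 ee [ 623.4 -110.2  187.7]
```

View pics/t1.png

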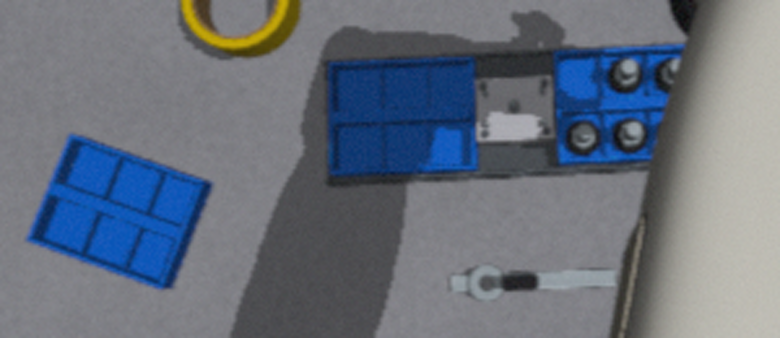

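Tray A is empty, and the bar is parked in front. Next I grip tray A by its rib.

Request:
step_arm([
  [[-0.035,0.003,0.01,0,0,0,0.45],[-0.075,0.008,0.02,0,0,0,0.45],[-0.115,0.012,0.03,0,0,0,0.45],[-0.155,0.016,0.04,0,0,0,0.45],[-0.19,0.02,0.05,0,0,0,0.45],[-0.225,0.024,0.06,0,0,0,0.45],[-0.25,0.027,0.068,0,0,0,0.45],[-0.25,0.027,0.068,0,0,0,0.45],[-0.25,0.027,0.1,0,0,0,0.45],[-0.25,0.027,0.12,0,0,0,0.45],[-0.25,0.027,0.12,0,0,0,0.45],[-0.25,0.027,0.12,0,0,0,0.45]],
])

```text
clock: 21.67
ee_pos: [579.8, 136.6, 66.8]
tool_rot: [[0.061, -0.998, -0.006], [-0.998, -0.061, -0.002], [0.001, 0.006, -1.0]]
wrist_force: [-0.0, 0.6, 1.0]
opening: 38.2
grip_force: 0.0
```

```bash
python3 - <<'E'
from h import *
go(581,137.5,14,-86.45)
E
```

```text
go [-0.0009 -0.0015  0.0528] [ 0.34 -0.07 -0.04] rows>=1.3 open 38.2 ee [579.8 136.6  66.8]
```

Request:
step_arm([
  [[0,-0.001,0.02,0,0,0,0.45],[0,-0.001,0.038,0,0,0,0.45],[0,-0.001,0.047,0,0,0,0.45],[0,-0.001,0.052,0,0,0,0.45],[0,-0.001,0.052,0,0,0,0.45],[0,-0.001,0.052,0,0,0,0.45],[0,-0.001,0.052,0,0,0,0],[0,-0.001,0.052,0,0,0,0],[0,-0.001,0.052,0,0,0,0],[0,-0.001,0.052,0,0,0,0],[0,-0.001,0.052,0,0,0,0],[0,-0.001,0.052,0,0,0,0]],
], newtons=60)

```text
clock: 22.67
ee_pos: [583.6, 137.7, 18.6]
tool_rot: [[0.062, -0.998, 0.002], [-0.998, -0.062, 0.0], [-0.0, -0.002, -1.0]]
wrist_force: [-1.8, -1.1, 5.9]
opening: 10.1
grip_force: 62.8
```

Request:
step_arm([
  [[0,0,-0.01,0,0,0,0],[0,0,-0.03,0,0,0,0],[0,0,-0.06,0,0,0,0],[0,0,-0.09,0,0,0,0],[0,0,-0.12,0,0,0,0],[0,0,-0.12,0,0,0,0],[0,0,-0.12,0,0,0,0]],
])

```text
clock: 23.25
ee_pos: [584.5, 138.0, 139.8]
tool_rot: [[0.062, -0.998, 0.005], [-0.998, -0.062, 0.001], [-0.001, -0.005, -1.0]]
wrist_force: [-0.2, 0.5, -3.3]
opening: 10.7
grip_force: 61.8
```

```bash
python3 - <<'E'
from h import *
s,d=grab('top')
for r in blues(s,d,lambda c:28 if c[0]<170 else 34): print(r)
print(manip.observe()['wrist_force'])
go(489.5,393,135,-108.3)
E
```

```text
(array([317., 210.]), ((594.2124633789062, -69.9232406616211), (105.48171997070312, 134.7485809326172), 3.569061040878296))
(array([239., 206.]), ((603.133056640625, 116.94840240478516), (120.57955932617188, 78.0091781616211), 0.8069780468940735))
[-0.33398335  0.74603374 -2.95668193]
go [-0.2606  0.0775  0.0025] [-4.000e-02  2.000e-02  2.183e+01] rows>=6.5 open 10.0 ee [582.9 137.6 137.6]
```

```bash
python3 - <<'E'
from h import *
s,d=grab('scene')
for r in blues(s,d,lambda c:28 if c[1]<150 else 34): print(r)
E
```

```text
(array([250., 236.]), ((600.7161865234375, -70.69554901123047), (111.87801361083984, 139.42564392089844), 3.5296475887298584))
(array([349., 150.]), ((508.2036437988281, 296.6398620605469), (147.33956909179688, 354.2236633300781), 2.352759838104248))
```

Request:
step_arm([
  [[-0.03,0.009,0,0,0,3,0],[-0.065,0.019,0,0,0,6,0],[-0.1,0.03,0,0,0,9,0],[-0.135,0.04,0,0,0,12,0],[-0.17,0.05,0,0,0,15,0],[-0.2,0.059,0,0,0,18,0],[-0.23,0.068,0,0,0,20,0],[-0.25,0.075,0,0,0,21.8,0],[-0.261,0.0775,0,0,0,21.8,0],[-0.261,0.0775,0,0,0,21.8,0],[-0.261,0.0775,0,0,0,21.8,0],[-0.261,0.0775,0,0,0,21.8,0]],
])

```text
clock: 24.35
ee_pos: [489.6, 391.7, 136.2]
tool_rot: [[-0.314, -0.949, -0.001], [-0.949, 0.314, -0.002], [0.002, 0.001, -1.0]]
wrist_force: [-0.5, -0.5, -2.6]
opening: 10.3
grip_force: 61.7
```

```bash
python3 - <<'E'
from h import *
s,d=grab('top','t2.png')
a=d['img']
s,d=grab('scene')
for r in blues(s,d,28,300): print(r)
b=d['img']
cv2.imwrite('pics/t2.png',np.hstack([cv2.resize(a[150:300,50:250],None,fx=2,fy=2),cv2.resize(b[40:190,300:500],None,fx=2,fy=2)])[:,:,::-1])
go(489.5,393,39,-108.3)
E
```

```text
(array([250., 236.]), ((597.52197265625, -68.94922637939453), (112.66460418701172, 140.3380584716797), 3.5147242546081543))
(array([381., 112.]), ((463.79400634765625, 445.5636291503906), (192.40249633789062, 300.99755859375), 44.78915786743164))
go [-0.0012  0.001   0.0978] [ 0.01 -0.06 -0.08] rows>=2.3 open 10.3 ee [490.1 391.6 136.8]
```

View pics/t2.png

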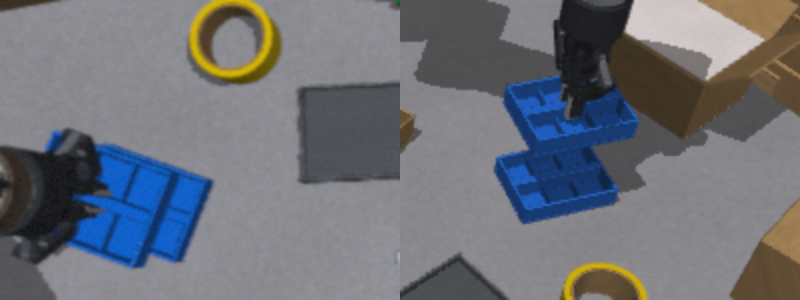

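The held tray is above the spare. I check that the spare has not shifted by comparing its blue mask with the first pictures.

```bash
python3 - <<'E'
from h import *
def ext(im,y0,y1,x0,x1):
    m=cv2.inRange(cv2.cvtColor(im,cv2.COLOR_BGR2HSV),(100,150,40),(125,255,255))[y0:y1,x0:x1]
    ys,xs=np.nonzero(m); i=ys.argmax();j=xs.argmax();k=xs.argmin()
    return (xs[i]+x0,ys[i]+y0),(xs[j]+x0,ys[j]+y0),(xs[k]+x0,ys[k]+y0)
_,d=grab('scene');_,t=grab('top')
print(ext(cv2.imread('pics/sc0.png'),122,170,340,420));print(ext(d['img'][:,:,::-1].copy(),122,170,340,420))
print(ext(cv2.imread('pics/top0.png'),220,300,100,170));print(ext(t['img'][:,:,::-1].copy(),220,300,100,170))
go(489.5,393,39,-108.3)
E
```

```text
((np.int64(361), np.int64(151)), (np.int64(408), np.int64(134)), (np.int64(347), np.int64(124)))
((np.int64(361), np.int64(151)), (np.int64(408), np.int64(134)), (np.int64(347), np.int64(124)))
((np.int64(135), np.int64(280)), (np.int64(155), np.int64(241)), (np.int64(100), np.int64(226)))
((np.int64(115), np.int64(283)), (np.int64(155), np.int64(241)), (np.int64(100), np.int64(223)))
go [-0.0008  0.001   0.0982] [-0.01 -0.02 -0.08] rows>=2.4 open 10.2 ee [490.2 392.  137.2]
```

Request:
step_arm([
  [[-0.0035,0.0005,0.03,0,0,0,0],[-0.0035,0.0005,0.06,0,0,0,0],[-0.0035,0.0005,0.08,0,0,0,0],[-0.0035,0.0005,0.088,0,0,0,0],[-0.0035,0.0005,0.092,0,0,0,0],[-0.0035,0.0005,0.092,0,0,0,0],[-0.0035,0.0005,0.092,0,0,0,0]],
])

```text
clock: 25.13
ee_pos: [491.2, 397.3, 46.7]
tool_rot: [[-0.314, -0.949, 0.002], [-0.949, 0.314, 0.002], [-0.002, -0.001, -1.0]]
wrist_force: [-0.7, 0.0, -1.5]
opening: 10.7
grip_force: 61.6
```

Request:
step_arm([
  [[0,0,0.001,0,0,0,0],[0,0,0.002,0,0,0,0],[0,0,0.003,0,0,0,0],[0,0,0.004,0,0,0,0],[0,0,0.004,0,0,0,0],[0,0,0.004,0,0,0,0]],
])

```text
clock: 25.63
ee_pos: [490.0, 396.8, 41.2]
tool_rot: [[-0.313, -0.95, -0.0], [-0.95, 0.313, -0.0], [0.0, 0.0, -1.0]]
wrist_force: [0.1, 0.2, -2.6]
opening: 10.3
grip_force: 61.6
```

Not in contact yet, so I go a little lower.

Request:
step_arm([
  [[0,0,0.0005,0,0,0,0],[0,0,0.001,0,0,0,0],[0,0,0.0015,0,0,0,0],[0,0,0.002,0,0,0,0],[0,0,0.002,0,0,0,0],[0,0,0.002,0,0,0,0]],
])

```text
clock: 26.13
ee_pos: [490.2, 396.9, 40.6]
tool_rot: [[-0.313, -0.95, 0.001], [-0.95, 0.313, 0.001], [-0.001, -0.0, -1.0]]
wrist_force: [-3.4, -1.5, 5.6]
opening: 10.1
grip_force: 62.8
```

Request:
step_arm([
  [[0,0,0,0,0,0,0.1],[0,0,0,0,0,0,0.25],[0,0,0,0,0,0,0.4],[0,0,0,0,0,0,0.4],[0,0,0,0,0,0,0.4],[0,0,-0.02,0,0,0,0.4],[0,0,-0.05,0,0,0,0.4],[0,0,-0.09,0,0,0,0.4],[0,0,-0.12,0,0,0,0.4],[0,0,-0.12,0,0,0,0.4],[0,0,-0.12,0,0,0,0.4]],
])

```text
clock: 27.05
ee_pos: [491.6, 398.0, 162.1]
tool_rot: [[-0.313, -0.95, 0.005], [-0.95, 0.313, 0.004], [-0.005, -0.003, -1.0]]
wrist_force: [0.0, 0.5, -1.1]
opening: 34.1
grip_force: 0.0
```

```bash
python3 -c "
from h import *
go(432.4,25.4,160,-86.8)"
```

```text
go [ 3.724e-01 -6.060e-02  3.000e-04] [ -0.25   0.26 -21.47] rows>=9.0 open 34.1 ee [491.6 398.  162.1]
```

Request:
step_arm([
  [[0.035,-0.006,0,0,0,-2,0.45],[0.075,-0.012,0,0,0,-4,0.45],[0.115,-0.019,0,0,0,-6,0.45],[0.155,-0.025,0,0,0,-9,0.45],[0.195,-0.032,0,0,0,-11,0.45],[0.235,-0.038,0,0,0,-14,0.45],[0.275,-0.045,0,0,0,-16,0.45],[0.31,-0.051,0,0,0,-18,0.45],[0.345,-0.056,0,0,0,-20,0.45],[0.372,-0.0605,0,0,0,-21.4,0.45],[0.372,-0.0605,0,0,0,-21.4,0.45],[0.372,-0.0605,0,0,0,-21.4,0.45]],
])

```text
clock: 28.05
ee_pos: [429.7, 23.4, 157.9]
tool_rot: [[0.051, -0.999, -0.003], [-0.999, -0.051, 0.0], [-0.0, 0.003, -1.0]]
wrist_force: [-0.1, 0.5, -0.4]
opening: 38.3
grip_force: 0.0
```

```bash
python3 - <<'E'
from h import *
s,d=grab('top')
for r in blues(s,d,lambda c:56 if c[0]<170 else 34): print(r)
a=cv2.resize(d['img'][170:300,70:370],None,fx=2,fy=2)
s,d=grab('wrist');b=cv2.resize(d['img'][60:420,100:460],(300,300))[:260]
c=grab('scene')[1]['img'][90:290,200:430]
c=cv2.resize(c,(299,260))
cv2.imwrite('pics/m.png',np.vstack([a,np.hstack([b,c,np.zeros((260,1,3),np.uint8)])])[:,:,::-1])
go(432.4,25.4,23,-86.8)
E
```

```text
(array([117., 251.]), ((488.2444152832031, 387.6385498046875), (149.33612060546875, 104.20804595947266), 71.68093872070312))
(array([317., 210.]), ((594.2299194335938, -69.93240356445312), (105.47246551513672, 134.45497131347656), 3.5505974292755127))
go [ 1.000e-04 -1.800e-03  1.355e-01] [ 0.06  0.02 -0.01] rows>=3.3 open 38.3 ee [430.8  25.4 158.5]
```

View pics/m.png

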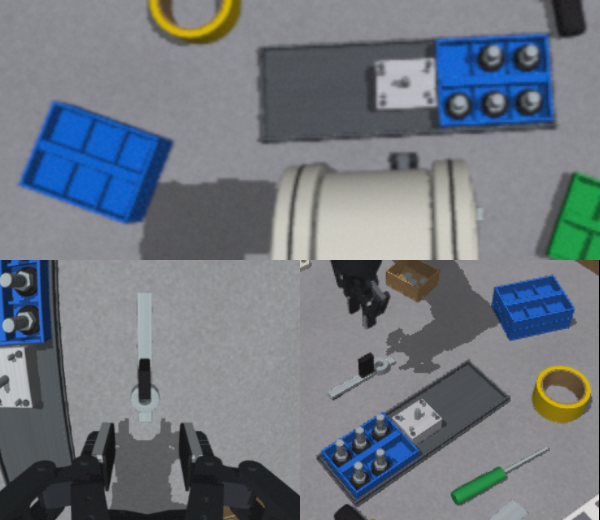

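The feet are all in tray B and the trays are stacked squarely. The bar lies straight below the gripper. Next I grip it.

Request:
step_arm([
  [[0,-0.0018,0.035,0,0,0,0.45],[0,-0.0018,0.075,0,0,0,0.45],[0,-0.0018,0.105,0,0,0,0.45],[0,-0.0018,0.125,0,0,0,0.45],[0,-0.0018,0.135,0,0,0,0.45],[0,-0.0018,0.135,0,0,0,0.45],[0,-0.0018,0.135,0,0,0,0],[0,-0.0018,0.135,0,0,0,0],[0,-0.0018,0.135,0,0,0,0],[0,-0.0018,0.135,0,0,0,0],[0,-0.0018,0.135,0,0,0,0],[0,-0.0018,0.135,0,0,0,0]],
], newtons=60)

```text
clock: 29.2
ee_pos: [433.5, 25.0, 25.0]
tool_rot: [[0.055, -0.998, 0.002], [-0.998, -0.055, 0.001], [-0.001, -0.002, -1.0]]
wrist_force: [-0.4, 1.8, 2.0]
opening: 11.0
grip_force: 60.5
```

Request:
step_arm([
  [[0,0,-0.01,0,0,0,0],[0,0,-0.04,0,0,0,0],[0,0,-0.08,0,0,0,0],[0,0,-0.115,0,0,0,0],[0,0,-0.115,0,0,0,0],[0,0,-0.115,0,0,0,0],[0,0,-0.115,0,0,0,0]],
])

```text
clock: 29.78
ee_pos: [431.9, 24.5, 138.5]
tool_rot: [[0.054, -0.999, -0.001], [-0.999, -0.054, -0.0], [0.0, 0.001, -1.0]]
wrist_force: [0.1, 0.2, -2.9]
opening: 11.1
grip_force: 60.0
```

```bash
python3 - <<'E'
from h import *
s=manip.observe();print(s['wrist_force'])
cgo(0,-32,138)
E
```

```text
[ 0.13904832  0.2133331  -2.91058778]
[589.5   3.1]
go [ 0.03   -0.1562  0.0003] [ 0.07 -0.01 -0.43] rows>=3.8 open 11.1 ee [431.9  24.5 138.5]
```

Request:
step_arm([
  [[0.005,-0.03,0,0,0,0,0],[0.012,-0.065,0,0,0,0,0],[0.02,-0.1,0,0,0,-0.4,0],[0.026,-0.135,0,0,0,-0.4,0],[0.03,-0.156,0,0,0,-0.4,0],[0.03,-0.156,0,0,0,-0.4,0],[0.03,-0.156,0.02,0,0,-0.4,0],[0.03,-0.156,0.03,0,0,-0.4,0],[0.03,-0.156,0.033,0,0,-0.4,0],[0.03,-0.156,0.033,0,0,-0.4,0],[0.03,-0.156,0.033,0,0,-0.4,0]],
])

```text
clock: 30.7
ee_pos: [589.2, 3.3, 105.6]
tool_rot: [[0.062, -0.998, -0.002], [-0.998, -0.062, -0.0], [-0.0, 0.002, -1.0]]
wrist_force: [-0.2, -0.6, -1.4]
opening: 11.1
grip_force: 60.1
```

```bash
python3 - <<'E'
from h import *
cgo(0,-32,105)
s,t=grab('top');s,c=grab('scene')
a=cv2.resize(t['img'][170:250,225:325],None,fx=4,fy=4,interpolation=cv2.INTER_CUBIC)
b=cv2.resize(c['img'][160:240,250:350],None,fx=4,fy=4,interpolation=cv2.INTER_CUBIC)
cv2.imwrite('pics/hov.png',np.hstack([a,b])[:,:,::-1])
E
```

```text
[589.5   3.1]
go [ 0.0003 -0.0003  0.0006] [ 0.11  0.   -0.01] rows>=0.0 open 11.1 ee [589.2   3.3 105.6]
```

View pics/hov.png

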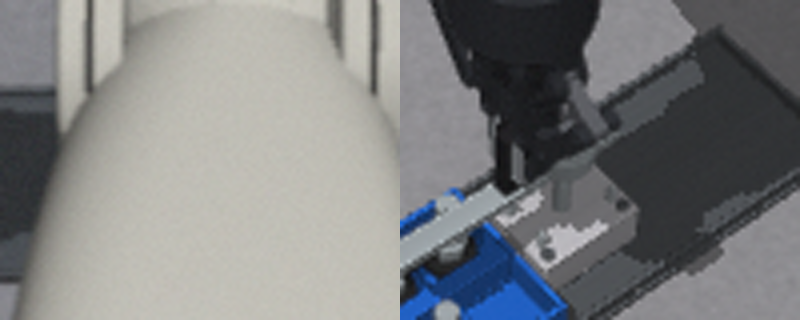

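The scene view shows the eye above the pin, with the pin shaft at about (562,190) right under it. I check numerically.

```bash
python3 - <<'E'
from h import *
s,d=grab('scene')
f=lambda a,b:(250+(a-400)/4-.4,160+b/4-.4)
print('eye',hit(s,d,*f(571,160),92),'pin base',hit(s,d,*f(562,207),38),'pin mid',hit(s,d,*f(563,190),53))
hsv=d['img'][185:220,280:305].astype(int).mean(2).round().astype(int)
# block corners in scene
print('exp eye pix check: project pin at z92 & 38')
Wm=np.array(d['world_from_camera'])
for z in (38,53,68,84,100):
    q=np.linalg.inv(Wm)@np.array([587.5,35,z,1]);print(z,[(d['cx']+d['fx']*q[0]/-q[2]-250)*4+400,(d['cy']-d['fy']*q[1]/-q[2]-160)*4])
E
```

```text
eye [595.9  35.9  92. ] pin base [589.4  36.4  38. ] pin mid [588.2  37.4  53. ]
exp eye pix check: project pin at z92 & 38
38 [np.float64(556.4996432360058), np.float64(204.32381658124928)]
53 [np.float64(557.2619508359637), np.float64(189.43690000937636)]
68 [np.float64(558.0423771244461), np.float64(174.19614805074696)]
84 [np.float64(558.8955398263943), np.float64(157.5349446640347)]
100 [np.float64(559.7708952024932), np.float64(140.4403460329272)]
```

Request:
step_arm([
  [[-0.001,0,0.004,0,0,0,0],[-0.001,0,0.008,0,0,0,0],[-0.001,0,0.011,0,0,0,0],[-0.001,0,0.014,0,0,0,0],[-0.001,0,0.016,0,0,0,0],[-0.001,0,0.018,0,0,0,0],[-0.001,0,0.018,0,0,0,0],[-0.001,0,0.018,0,0,0,0]],
])

```text
clock: 31.52
ee_pos: [590.0, 4.2, 88.0]
tool_rot: [[0.062, -0.998, -0.0], [-0.998, -0.062, -0.0], [-0.0, 0.0, -1.0]]
wrist_force: [-0.9, -0.2, -2.3]
opening: 11.2
grip_force: 60.3
```

Request:
step_arm([
  [[0,0,0.002,0,0,0,0],[0,0,0.004,0,0,0,0],[0,0,0.006,0,0,0,0],[0,0,0.007,0,0,0,0],[0,0,0.007,0,0,0,0],[0,0,0.007,0,0,0,0]],
])

```text
clock: 32.02
ee_pos: [589.9, 4.2, 81.0]
tool_rot: [[0.062, -0.998, -0.0], [-0.998, -0.062, -0.0], [0.0, 0.0, -1.0]]
wrist_force: [0.8, -0.5, -2.5]
opening: 11.2
grip_force: 60.3
```

The bar's underside is below the pin top with no contact force, so the eye is over the pin. I keep going down.

Request:
step_arm([
  [[0,0,0.003,0,0,0,0],[0,0,0.006,0,0,0,0],[0,0,0.009,0,0,0,0],[0,0,0.011,0,0,0,0],[0,0,0.011,0,0,0,0],[0,0,0.011,0,0,0,0]],
])

```text
clock: 32.52
ee_pos: [589.7, 4.1, 69.8]
tool_rot: [[0.061, -0.998, -0.001], [-0.998, -0.061, -0.0], [0.0, 0.001, -1.0]]
wrist_force: [-0.8, -0.7, -3.0]
opening: 11.3
grip_force: 60.3
```

Request:
step_arm([
  [[0,0,0.002,0,0,0,0],[0,0,0.004,0,0,0,0],[0,0,0.006,0,0,0,0],[0,0,0.006,0,0,0,0],[0,0,0.006,0,0,0,0]],
])

```text
clock: 32.93
ee_pos: [590.0, 4.1, 63.9]
tool_rot: [[0.061, -0.998, -0.0], [-0.998, -0.061, -0.0], [0.0, 0.0, -1.0]]
wrist_force: [0.7, -1.7, -3.5]
opening: 11.1
grip_force: 60.2
```

Request:
step_arm([
  [[0,0,0.001,0,0,0,0],[0,0,0.002,0,0,0,0],[0,0,0.003,0,0,0,0],[0,0,0.003,0,0,0,0],[0,0,0.003,0,0,0,0]],
])

```text
clock: 33.35
ee_pos: [590.4, 3.9, 62.7]
tool_rot: [[0.062, -0.998, 0.001], [-0.998, -0.062, -0.0], [0.0, -0.001, -1.0]]
wrist_force: [-2.3, -3.1, 5.3]
opening: 10.9
grip_force: 61.6
```

Request:
step_arm([
  [[0,0,0,0,0,0,0.15],[0,0,0,0,0,0,0.3],[0,0,0,0,0,0,0.45],[0,0,0,0,0,0,0.45],[0,0,0,0,0,0,0.45],[0,0,-0.02,0,0,0,0.45],[0,0,-0.05,0,0,0,0.45],[0,0,-0.09,0,0,0,0.45],[0,0,-0.12,0,0,0,0.45],[-0.04,0.03,-0.14,0,0,0,0.45],[-0.04,0.07,-0.14,0,0,0,0.45],[-0.04,0.1,-0.14,0,0,0,0.45]],
])

```text
clock: 34.35
ee_pos: [487.8, 39.7, 202.7]
tool_rot: [[0.064, -0.998, 0.004], [-0.998, -0.064, 0.001], [-0.001, -0.004, -1.0]]
wrist_force: [-1.4, -0.6, -0.1]
opening: 38.3
grip_force: 0.0
```

Request:
step_arm([
  [[-0.04,0,0,0,0,0,0.45],[-0.08,0.02,0,0,0,0,0.45],[-0.12,0.04,0,0,0,0,0.45],[-0.15,0.06,0,0,0,0,0.45],[-0.15,0.06,0,0,0,0,0.45],[-0.15,0.06,0,0,0,0,0.45]],
])

```text
clock: 34.85
ee_pos: [417.5, 185.8, 201.4]
tool_rot: [[0.067, -0.998, 0.0], [-0.998, -0.067, 0.0], [-0.0, -0.0, -1.0]]
wrist_force: [0.1, 0.4, 0.1]
opening: 38.3
grip_force: 0.0
```

```bash
python3 - <<'E'
from h import *
s,t=grab('top');s,c=grab('scene')
for r in blues(s,t,lambda c:56 if c[0]<170 else 34): print(r)
for z,q in ((0,0),):
    pass
a=cv2.resize(t['img'][170:290,80:360],(784,336),interpolation=cv2.INTER_CUBIC)[:300]
b=cv2.resize(c['img'][90:280,210:410],(316,300),interpolation=cv2.INTER_CUBIC)
b2=cv2.resize(c['img'][170:250,230:330],(375,300),interpolation=cv2.INTER_CUBIC)
cv2.imwrite('pics/fin.png',np.vstack([a,np.hstack([b,b2,np.zeros((300,93,3),np.uint8)])])[:,:,::-1])
E
```

```text
(array([120., 242.]), ((508.72930908203125, 381.4573669433594), (153.32923889160156, 69.7393569946289), 77.02740478515625))
(array([315., 208.]), ((594.1458129882812, -69.85257720947266), (105.6061019897461, 134.5991668701172), 3.569061040878296))
```

View pics/fin.png

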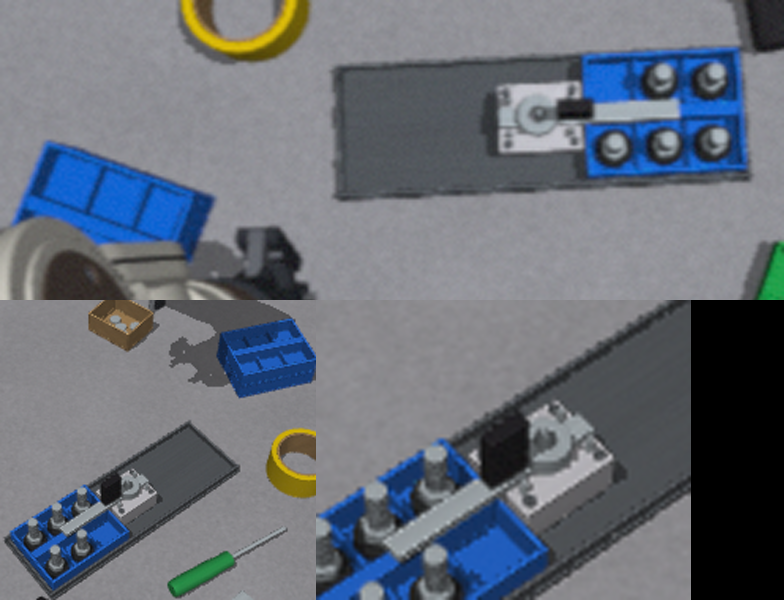

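The bar is fully down: contact came at TCP z 62.7, where 62.5 was expected. Its long end lies over the filled tray, five feet stand in the cells, and the stack is square. I hand in.

```bash
python3 -c "
from bench import manip
print(manip.hand_in())"
```

```text
the job is handed in; nothing more can be done
None
```

The job is handed in at about 35 s. By the last pictures, all five feet stand in the -y tray, the emptied tray sits square on the spare, and the bar is turned and fully down on its pin. The hand-in returned no verdict.

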